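# Free the stuck stopper of a glaze jar

### The job

The blue stopper has stuck fast in its jar. Grip its handle and work it loose by twisting it back and forth in the neck (about 25 degrees to one side, then back through the middle) while easing it up, keeping the jar down in its tray, then stand the stopper upright on the round cork mat and let go. Leave the jars with the white and yellow stoppers where they are.

Things in the scene. Friction and masses are not known exactly. Their poses are not given: they have to be found in the camera images.
- stopper_grip (a point): Handle centre of the stuck blue stopper (one loose piece, 120 g): bar handle 36 long (x) x 16 thick (y, grip across it) x 32 high, on a blue flange 50 across, 8 thick, over a white plug 30 across, 22 long, flat foot (mm). Point: 16 mm above the flange's top, 46 mm above the foot, z up. Starts fully home, flange on the rim, handle along the jar's x.
- jar_mouth (a point): Mouth centre (rim) of its terracotta jar; x, y along its 90 mm square sides, z up. 1 kg, neck 58 mm across; sits in a fixed wooden tray that stops turning, not lifting. A rubber seal grips the plug: 19 N friction, gone after 15 mm of rise, 0.3 Nm to turn. A straight pull lifts the jar too; while being turned the stopper rises easily (say 6 mm per 50 degree twist).
- mat_top (a point): Centre of the top face of the round cork mat, 120 mm in diameter and 8 mm thick, fixed flat on the table; z up.
- white_jar: Bystander: like jar and tray, with a white stopper, all one loose piece of about 0.95 kg, 168 mm tall, 108 mm square. Origin at the centre of its underside.
- yellow_jar: Bystander: the same with a yellow stopper. Origin at the centre of its underside.
Mind the look-alikes: they are no part of the job. There is more than one size of the part that bears stopper_grip; the job needs the largest.

How it is judged:
By the outcome, as a careful person would: the job done as asked, in the order asked, and still so for the second after the job is handed in, with the robot touching nothing.
It also fails if it takes over 48 s, if anything falls off the work surface, if the arm or the gripper's body presses on something with over 40 N, if the wrist force passes 120 N, or if a joint passes its speed limit or range.

### The arm

A 7-joint arm with a two-finger parallel gripper is mounted at the origin on the work surface. World frame = base frame: x ahead of the robot, y to its left, z up, the work surface at z = 0. Lengths are in m, angles in rad, forces in N, time in s.
With the tool pointing down it reaches from about 0.425 to 1.025 m from the base axis. Payload 9.4 kg.
Tool frame: the origin (TCP) lies at the very end of the fingers, on their centre line; the grasp point (between the pads) lies robot.grip_point_offset behind it (robot.grip_point_offset is the distance from the TCP to the grasp point, in m); z points along the fingers, y is the direction in which the jaws open and shut (so a half turn about z gives the same grasp; the last joint's range is limited). The gripper opens to 93 mm and grips with 3 to 60 N. Pads are 15 mm wide; open, the fingers measure 128 mm over their backs; the gripper's body (75 mm by 188 mm) begins 65 mm behind the grasp point.
Start: joints at [-1.395, 0.599, -0.003, 1.599, 0.002, 0.943, -0.08], TCP at [0.181, 0.702, 0.188] pointing down, gripper open.
Joint ranges: [-2.57, 2.57], [-0.35, 1.97], [-1.29, 1.29], [0.11, 2.56], [-1.05, 4.19], [0.11, 1.86], [-2.63, 2.63]. Speed limits (rad/s): [2.22, 2.22, 3.01, 3.01, 3.14, 3.14, 3.14].

### API

Orientations are given as a unit quaternion [w, x, y, z].
In Python, from cell import robot gives the robot as it stands.
- The arm moves only by the tool arm_command, never from a script. Its argument "moves" is a list of rows, each a list of 5 numbers: the shift along the tool's x, y, z in cm, then the turn about the tool's z in degrees, then the opening, from 0 (shut) to 1 (fully open). A call has exactly 10 rows; each row is the pose to reach, as a shift and turn from the pose commanded when the call began, along the tool's axes at that moment; what a row does not reach only later rows make up. A row lasts 1/12 s, in which the tool goes at most 41.7 mm and 7.16 degrees, less where a joint would pass 70% of its speed; a pose out of reach is approached as far as the arm can. A call with a gripper value outside its range is refused whole. The fingers move at their own pace and stop on an object; "newtons" is the grip in N (left out, the last holds). Time passes only in rows, so rows that repeat a pose let the fingers close, or fill a call up. It gives the time, the measured TCP pose, the force and the opening at its end, in the units of the state.
- robot.get_obs(): the state, without advancing time (a new reading comes with each control period).
- robot.grab_frame(name): name is "scene" or "top" or "wrist"; returns a dict with "image" (480x640x3 uint8, red, green, blue), "fx", "fy", "cx", "cy" (pixels), "dist_coeffs" ([k1, k2, p1, p2, k3] as OpenCV has them; the pictures are not rectified), "rvec" (rotation vector, rad) and "tvec" (3), from world to camera coordinates, as OpenCV has them. Camera axes: x right, y down, z forward; pixel columns grow to the right and rows downward; lengths in m; the calibration is good to about 2 mm. A picture is of the moment at which its call begins. There is no depth.
- robot.sign_off(): hands the job in, once; it reports no verdict.
The state is a dict: "time": time; "joints": joint angles; "qd": joint speeds; "tau": joint torques, N m; "position": TCP position; "ee_rot": TCP orientation; "force": force on the tool from outside, world axes, zero at the start; "wrist_torque": the same for the moment, N m; "grip_width": finger opening in m.
Only numpy, scipy, OpenCV 4.12 (cv2) and the standard library are available. Lean on these libraries where they do the work, as an engineer would, in place of code of your own. Each camera call takes 0.05 s, during which the arm holds its last target. There are 200 camera calls.

## Working session

There is one attempt and no reset: what is moved stays moved. The work goes in short steps, Python scripts to look and compute and a tool call to move; the robot and the scene stay as the last step left them, time stands still between calls to the robot, and variables do not carry over. Pictures are saved under pics/ and viewed, about 8 in all and at most 12, crops included, and the job is handed in when it is done.

Besides the shell and the picture viewer there is one more tool, called after "Call:" as name([rows], argument=value, ...), one row to a line, values as JSON. arm_command: Moves the arm, as the interface text tells. Its arguments: {"type":"object","properties":{"moves":{"type":"array","items":{"type":"array","items":{"type":"number"}}},"newtons":{"type":"number"}},"required":["moves"]}

```bash
mkdir -p pics; ls; cat > h.py <<'E'
import numpy as np, cv2
from cell import robot
def grab(n,save=None):
    f=robot.grab_frame(n)
    if save: cv2.imwrite('pics/'+save,f['image'][:,:,::-1]); np.savez('pics/'+save[:-4]+'.npz',**{k:np.array(v) for k,v in f.items() if k!='image'})
    return f
def cal(f):
    K=np.array([[f['fx'],0,f['cx']],[0,f['fy'],f['cy']],[0,0,1]],float); return K,np.array(f['dist_coeffs'],float),np.array(f['rvec'],float),np.array(f['tvec'],float)
def ray(f,u,v):
    K,d,r,t=cal(f); R=cv2.Rodrigues(r)[0]
    p=cv2.undistortPoints(np.array([[[u,v]]],float),K,d)[0,0]
    return -R.T@t.ravel(), R.T@np.array([p[0],p[1],1])
def atz(f,u,v,z):
    o,d=ray(f,u,v); return o+d*(z-o[2])/d[2]
def proj(f,P):
    K,d,r,t=cal(f); return cv2.projectPoints(np.array(P,float).reshape(-1,1,3),r,t,K,d)[0][:,0]
def load(n): return dict(np.load('pics/'+n+'.npz'))
def tri(*rs):
    A=0;b=0
    for o,d in rs:
        d=d/np.linalg.norm(d);M=np.eye(3)-np.outer(d,d);A=A+M;b=b+M@o
    return np.linalg.solve(A,b)
E
python3 - <<'E'
from h import *
o=robot.get_obs();print(o,robot.grip_point_offset)
for n in('scene','top'):
    f=grab(n,n+'1.png');print(n,cal(f),-cv2.Rodrigues(f['rvec'])[0].T@f['tvec'])
E
```

```text
pics
{'time': 0.0, 'joints': array([-1.39469171,  0.60016452, -0.00255095,  1.60012946,  0.00178942,
        0.94291619, -0.07981486]), 'qd': array([ 8.52962069e-04,  8.24064697e-07,  7.69263758e-04,  5.89915010e-04,
       -1.29737132e-03, -6.38761935e-04, -4.34506898e-04]), 'tau': array([ 1.56828232e-04, -7.65057993e+01,  1.49766941e+00, -2.52356690e+01,
       -5.22895879e-02,  1.68002676e-02,  1.57926256e-04]), 'position': array([0.18121481, 0.7014195 , 0.1868316 ]), 'ee_rot': array([-3.47405208e-05,  1.26044213e-01,  9.92024296e-01, -8.06872839e-04]), 'force': array([0.30754617, 0.82987339, 0.08511906]), 'wrist_torque': array([ 0.03492075,  0.02305887, -0.00204637]), 'grip_width': 0.09260722677739018} 0.0188
scene (array([[469.37026717,   0.        , 326.88844788],
       [  0.        , 469.37026717, 241.64340915],
       [  0.        ,   0.        ,   1.        ]]), array([-0.10546746,  0.        ,  0.        ,  0.        ,  0.        ]), array([ 1.74910751,  1.59227743, -0.74919926]), array([-0.05815571, -0.27209319,  1.14691749])) [ 1.06419784 -0.05470729  0.50727369]
top (array([[505.42823423,   0.        , 318.88756923],
       [  0.        , 505.42823423, 238.48976906],
       [  0.        ,   0.        ,   1.        ]]), array([-0.07724653,  0.        ,  0.        ,  0.        ,  0.        ]), array([ 2.21217569, -2.20679751,  0.08883896]), array([-0.0054187 ,  0.53670561,  0.81687029])) [0.49413234 0.02002381 0.84308459]
```

View pics/scene1.png

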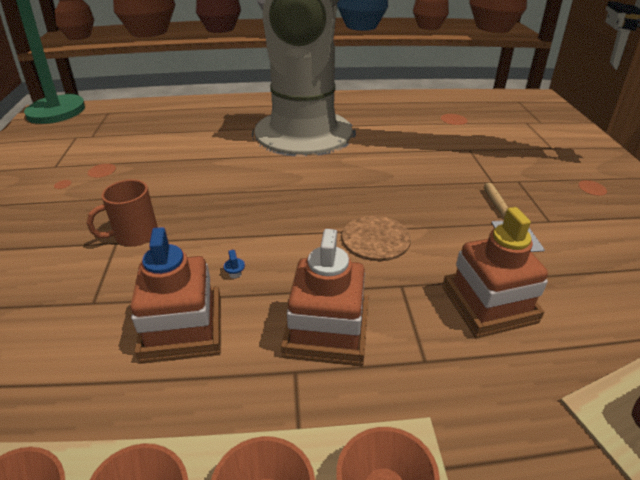

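View pics/top1.png

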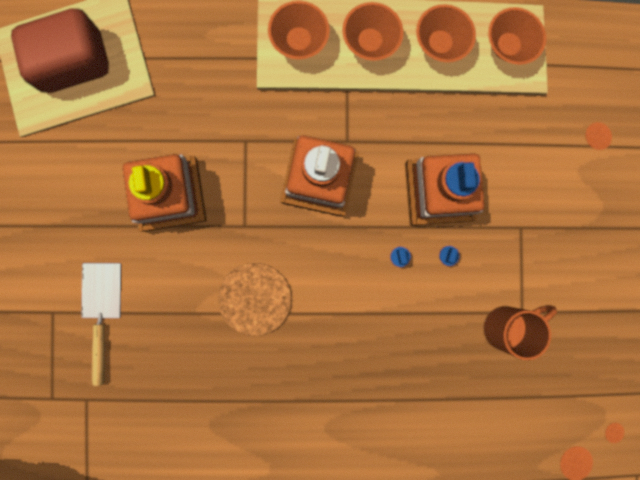

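The top view shows the blue stopper in its jar at about (462,180), white at (322,163), yellow at (147,183) and the cork mat at (255,299). Things that could be taken for the target: the blue stopper in the jar, top (462,180) and scene (160,248); a small loose blue stopper at top (401,257); another at top (450,256). The largest, seated in the terracotta jar, is the right one. I'll check it in one close crop.

```bash
python3 - <<'E'
import cv2,numpy as np
a=cv2.imread('pics/top1.png')[140:240,395:495];b=cv2.imread('pics/scene1.png')[220:360,120:260]
a=cv2.resize(a,(400,400),interpolation=cv2.INTER_CUBIC);b=cv2.resize(b,(400,400),interpolation=cv2.INTER_CUBIC)
cv2.imwrite('pics/crop1.png',np.hstack([a,b]))
E
```

```text
(no output)
```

View pics/crop1.png

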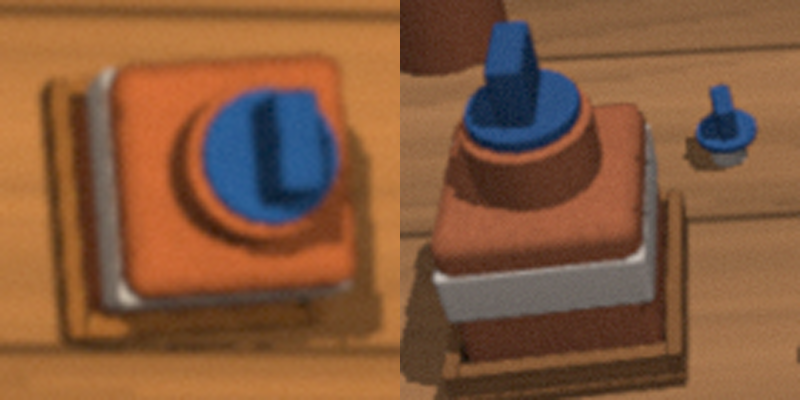

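The crop confirms it. A large blue stopper with a bar handle sits in the terracotta jar; its handle's top face is centred at top (470,175) and scene (159,236). The stopper beside it is far smaller.

```bash
python3 - <<'E'
from h import *
t=load('top1');s=load('scene1')
print('handle top @168',atz(t,470,175.3,.168),'scene',atz(s,158.9,235.8,.168),'tri',tri(ray(t,470,175.3),ray(s,158.9,235.8)))
print('flange @136',atz(t,462.75,179.25,.136))
c=[atz(t,395+u/4,140+v/4,.168) for u,v in((275,93),(316,92),(325,185),(284,191))]
print('handle corners',np.round(c,4))
print('handle dir deg',np.degrees(np.arctan2(*( (c[0]+c[1]-c[2]-c[3])[[1,0]]))))
print('mat',atz(t,255,299,.008),atz(s,376,238,.008), 'mat edges',atz(t,219,299,.008),atz(t,291,299,.008))
print('white',atz(t,322,163,.15),'yellow',atz(t,147,183,.15),'mug',atz(t,527,333,.09),'small',atz(t,401,257,.03),atz(t,450,256,.03))
E
```

```text
handle top @168 [ 0.61614606 -0.2065979   0.168     ] scene [ 0.61710406 -0.20475609  0.168     ] tri [ 0.6161319  -0.20588837  0.16749419]
flange @136 [ 0.61607723 -0.2065959   0.136     ]
handle corners [[ 0.6327 -0.1982  0.168 ]
 [ 0.6333 -0.2126  0.168 ]
 [ 0.6011 -0.2151  0.168 ]
 [ 0.5989 -0.2007  0.168 ]]
handle dir deg 4.327533978373712
mat [0.43714468 0.10055007 0.008     ] [0.44400707 0.09874918 0.008     ] mat edges [0.43698374 0.15967155 0.008     ] [0.43722646 0.04143252 0.008     ]
white [ 0.63457565 -0.00429072  0.15      ] yellow [0.60573474 0.23756434 0.15      ] mug [ 0.38986128 -0.31884032  0.09      ] small [ 0.50629097 -0.13674084  0.03      ] [ 0.50799354 -0.21745151  0.03      ]
```

Call:
arm_command([
  [-1.5,-1.8,-1.2,4,1],
  [-4,-4.7,-2.4,10,1],
  [-6.5,-7.7,-3.6,16,1],
  [-9,-10.6,-5,22,1],
  [-11.5,-13.6,-5,28,1],
  [-14,-16.5,-5,34,1],
  [-16.5,-19.5,-5,40,1],
  [-19,-22.5,-5,46,1],
  [-21.5,-25.4,-5,52,1],
  [-24,-28.4,-5,58,1],
], newtons=30)

```text
time: 0.93
position: [0.343, 0.3652, 0.2377]
ee_rot: [-0.0, 0.593, 0.805, -0.0]
force: [0.1, -0.6, 1.1]
grip_width: 0.0929
```

```bash
cat >> h.py <<'E'
from scipy.spatial.transform import Rotation as Ro
def goto(x,y,z,yaw=None):
    o=robot.get_obs(); w=o['ee_rot'];R=Ro.from_quat([w[1],w[2],w[3],w[0]]).as_matrix()
    cy=np.degrees(np.arctan2(R[1,1],R[0,1]))
    d=R.T@(np.array([x,y,z])-o['position'])*100
    print('t',round(o['time'],2),'pos',o['position'].round(4),'yaw_y',cy.round(2),'tilt',R[:,2].round(3),'j',o['joints'].round(2),'F',o['force'].round(1),'w',o['grip_width'].round(4))
    print('shift cm',d.round(2),'turn',None if yaw is None else round((cy-yaw+180)%360-180,2))
E
python3 -c "
from h import *
goto(.616,-.206,.24,-85.7)"
```

```text
Traceback (most recent call last):
  File "h.py", line 28, in goto
    print('t',round(o['time'],2),'pos',o['position'].round(4),'yaw_y',cy.round(2),'tilt',R[:,2].round(3),'j',o['joints'].round(2),'F',o['force'].round(1),'w',o['grip_width'].round(4))
                                                                                                                                                              ^^^^^^^^^^^^^^^^^^^^^
AttributeError: 'float' object has no attribute 'round'
```

```bash
sed -i "s/o\['grip_width'\].round(4)/round(float(o['grip_width']),4)/" h.py
python3 -c "
from h import *
goto(.616,-.206,.24,-85.7)"
```

```text
t 0.93 pos [0.343  0.3652 0.2377] yaw_y 17.23 tilt [-0.  0. -1.] j [-1.17  0.27  0.31  2.06 -0.11  0.82 -0.5 ] F [ 0.1 -0.6  1.1] w 0.0929
shift cm [-62.64   9.15  -0.24] turn 102.93
```

Call:
arm_command([
  [-3,0.4,-0.2,5,1],
  [-6.6,1,-0.2,11,1],
  [-10.2,1.5,-0.2,17,1],
  [-13.9,2,-0.2,23,1],
  [-17.6,2.6,-0.2,29,1],
  [-21.3,3.1,-0.2,35,1],
  [-25,3.7,-0.2,41,1],
  [-28.7,4.2,-0.2,47,1],
  [-32.4,4.7,-0.2,53,1],
  [-36,5.3,-0.2,59,1],
])

```text
time: 1.77
position: [0.5017, 0.0377, 0.2398]
ee_rot: [-0.0, 0.913, 0.408, 0.0]
force: [-0.1, 1.0, 0.1]
grip_width: 0.0928
```

```bash
python3 -c "
from h import *
goto(.616,-.206,.24,-85.7)"
```

```text
t 1.77 pos [0.5017 0.0377 0.2398] yaw_y -41.78 tilt [-0.  0. -1.] j [-0.69  0.31  0.66  2.07 -0.26  0.84 -0.61] F [-0.1  1.   0.1] w 0.0928
shift cm [-10.56  24.76  -0.03] turn 43.92
```

Call:
arm_command([
  [-1.4,3.3,0,6,1],
  [-2.8,6.6,0,12,1],
  [-4.2,9.9,0,18,1],
  [-5.6,13.2,0,24,1],
  [-7,16.5,0,30,1],
  [-8.4,19.8,0,36,1],
  [-9.8,23,0,41,1],
  [-10.5,24.7,0,43.9,1],
  [-10.5,24.7,0,43.9,1],
  [-10.5,24.7,0,43.9,1],
])

```text
time: 2.6
position: [0.6166, -0.2035, 0.239]
ee_rot: [0.0, 0.999, 0.04, -0.001]
force: [0.5, -0.6, -1.1]
grip_width: 0.0931
```

```bash
python3 -c "
from h import *
goto(.616,-.206,.24,-85.7)
f=grab('wrist','wrist1.png')
print(proj(f,[[.616,-.206,.168],[.616,-.206,.136]]), -cv2.Rodrigues(f['rvec'])[0].T@f['tvec'])"
```

```text
t 2.6 pos [ 0.6166 -0.2035  0.239 ] yaw_y -85.43 tilt [-0.001 -0.    -1.   ] j [-0.28  0.57  0.82  1.76 -0.48  1.03 -0.77] F [ 0.5 -0.6 -1.1] w 0.0931
shift cm [-0.08  0.24 -0.1 ] turn 0.27
[[319.1992063  237.57850925]
 [318.88041628 226.66520352]] [ 0.69804316 -0.19687933  0.43615516]
```

View pics/wrist1.png

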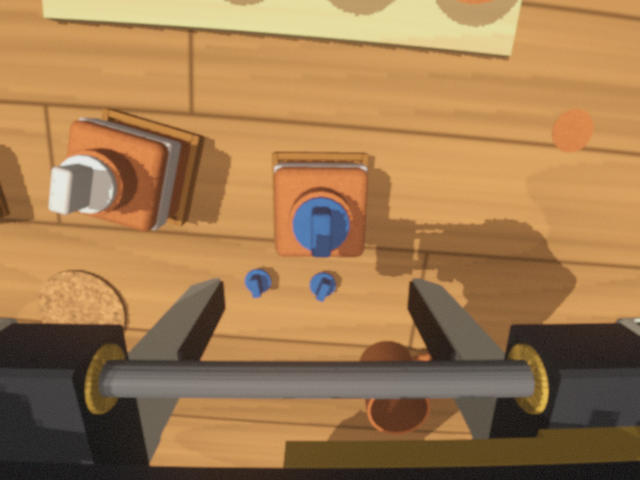

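The wrist view shows the blue stopper's flange centred at about (320,225) and its handle bar vertical over x 308–332. That is within 2 px of my prediction, and the jar's sides line up with the image axes. I'll descend and grip with the tips just clear of the flange.

Call:
arm_command([
  [-0.1,0.2,2,0.3,1],
  [-0.1,0.25,4.5,0.3,1],
  [-0.1,0.25,7,0.3,1],
  [-0.1,0.25,8.5,0.3,1],
  [-0.1,0.25,9.5,0.3,1],
  [-0.1,0.25,10,0.3,1],
  [-0.1,0.25,10,0.3,0.6],
  [-0.1,0.25,10,0.3,0.4],
  [-0.1,0.25,10,0.3,0.3],
  [-0.1,0.25,10,0.3,0.3],
], newtons=40)

```text
time: 3.48
position: [0.6168, -0.2054, 0.1408]
ee_rot: [0.0, 0.999, 0.038, 0.001]
force: [0.3, 0.9, -0.1]
grip_width: 0.0711
```

```bash
python3 -c "
from h import *
goto(.616,-.206,.139,-85.7)
f=grab('wrist','wrist2.png');im=f['image'][:,:,::-1]
cv2.imwrite('pics/w2c.png',cv2.resize(im[190:450,180:460],None,fx=2.2,fy=2.2))
print(proj(f,[[.616,-.206,.168]]))"
```

```text
t 3.48 pos [ 0.6168 -0.2054  0.1408] yaw_y -85.67 tilt [ 0.002 -0.    -1.   ] j [-0.22  0.66  0.73  1.85 -0.58  0.85 -0.69] F [ 0.3  0.9 -0.1] w 0.0711
shift cm [-0.08  0.06  0.18] turn 0.03
[[317.21825173 293.23303049]]
```

View pics/w2c.png

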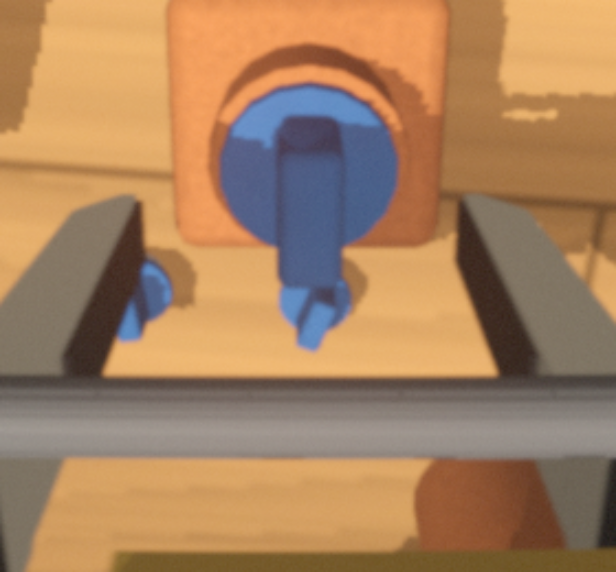

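The handle's top face is centred at about (321,289) in the full image. That puts it about 2 mm off the finger midline, and it is square to the jaws. I'll correct for that and close.

Call:
arm_command([
  [0.1,0.2,0.1,0,0.6],
  [0.1,0.2,0.1,0,0.5],
  [0.1,0.2,0.1,0,0.3],
  [0.1,0.2,0.1,0,0.1],
  [0.1,0.2,0.1,0,0],
  [0.1,0.2,0.1,0,0],
  [0.1,0.2,0.1,0,0],
  [0.1,0.2,0.1,0,0],
  [0.1,0.2,0.1,0,0],
  [0.1,0.2,0.1,0,0],
], newtons=55)

```text
time: 4.37
position: [0.6175, -0.2072, 0.1387]
ee_rot: [0.0, 0.999, 0.038, 0.0]
force: [-0.6, -0.1, 0.2]
grip_width: 0.0022
```

```bash
python3 -c "
from h import *
goto(.618,-.208,.139,-85.7);print(robot.get_obs()['wrist_torque'])"
```

```text
t 4.37 pos [ 0.6175 -0.2072  0.1387] yaw_y -85.68 tilt [ 0. -0. -1.] j [-0.21  0.67  0.73  1.85 -0.58  0.85 -0.69] F [-0.6 -0.1  0.2] w 0.0022
shift cm [ 0.05  0.09 -0.03] turn 0.02
[-0.06546346  0.16369652  0.01468943]
```

The fingers closed to 2 mm, so they missed the handle. I'll look before anything else.

```bash
python3 -c "
from h import *
a=grab('wrist','wrist3.png');b=grab('scene','scene3.png')
A=cv2.resize(a['image'][190:450,180:460,::-1],(400,371));B=cv2.resize(b['image'][150:360,60:286,::-1],(400,371))
cv2.imwrite('pics/c3.png',np.hstack([A,B]))
P=robot.get_obs()['position'];print(proj(a,[P,P+[0,0,.0188]]),proj(b,[P]))"
```

```text
[[316.10300575 271.69571989]
 [316.10764667 285.05030828]] [[161.92130502 254.96311567]]
```

View pics/c3.png

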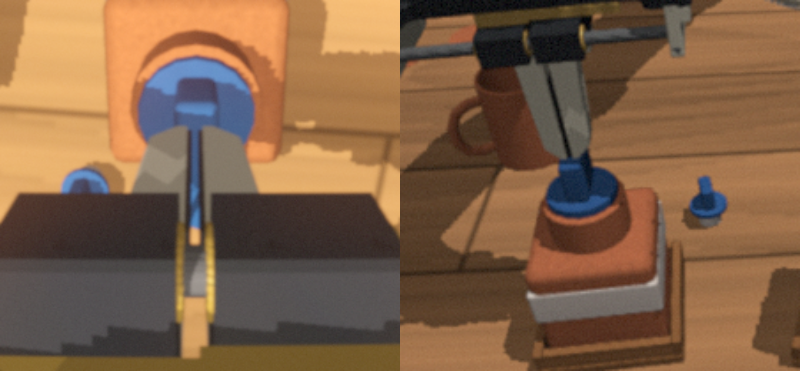

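```bash
python3 -c "
from h import *
t=grab('top','top3.png');b=cv2.imread('pics/scene3.png');sb=load('scene3');w=load('wrist3')
A=cv2.resize(t['image'][140:240,395:495,::-1],(400,400),interpolation=cv2.INTER_CUBIC);B=cv2.resize(b[190:290,110:210],(400,400),interpolation=cv2.INTER_CUBIC)
cv2.imwrite('pics/c4.png',np.hstack([A,B]))
P=np.array([.6175,-.2072,.1387])
for n,f,o in(('top',t,(395,140)),('scene',sb,(110,190))):
  print(n,((proj(f,[P+[0,0,k*.01] for k in range(6)])-o)*4).round(0).tolist())
print(w['fx'],proj(w,[P+[0,0,k*.01] for k in range(6)]).round(1).tolist())
"
```

```text
top [[275.0, 152.0], [284.0, 147.0], [293.0, 142.0], [302.0, 137.0], [312.0, 132.0], [322.0, 126.0]]
scene [[207.0, 260.0], [201.0, 235.0], [194.0, 209.0], [187.0, 183.0], [179.0, 156.0], [172.0, 128.0]]
360.8605001435636 [[316.2, 271.5], [316.2, 278.3], [316.2, 285.8], [316.2, 294.1], [316.2, 303.2], [316.2, 313.4]]
```

View pics/c4.png

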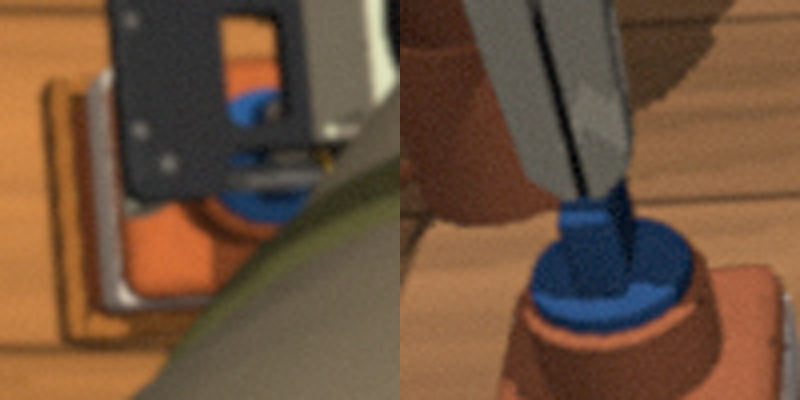

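The scene crop shows the closed fingertips ending at about full-image (156,239), just above the handle top. The wrist view agrees. So the real fingertips end about 32 mm short of the reported TCP, with x and y consistent. I'll open, go 3.2 cm lower and shift +2 mm in x.

Call:
arm_command([
  [0,0,-0.2,0,0.6],
  [0,0,-0.2,0,0.6],
  [0.1,0,-0.2,0,0.6],
  [0.2,0,-0.2,0,0.6],
  [0.2,0,-0.2,0,0.6],
  [0.2,0,-0.2,0,0.6],
  [0.2,0,0.8,0,0.6],
  [0.2,0,1.8,0,0.6],
  [0.2,0,2.6,0,0.6],
  [0.2,0,3.0,0,0.6],
])

```text
time: 5.35
position: [0.6186, -0.2066, 0.1068]
ee_rot: [-0.0, 0.999, 0.038, -0.001]
force: [-0.5, -0.0, -0.5]
grip_width: 0.0552
```

```bash
python3 -c "
from h import *
goto(.618,-.208,.107,-85.7)
a=grab('wrist','wrist5.png');b=grab('scene','scene5.png')
A=cv2.resize(a['image'][190:390,220:420,::-1],(400,400));B=cv2.resize(b['image'][190:290,110:210,::-1],(400,400),interpolation=cv2.INTER_CUBIC)
cv2.imwrite('pics/c5.png',np.hstack([A,B]))"
```

```text
t 5.35 pos [ 0.6186 -0.2066  0.1068] yaw_y -85.68 tilt [-0.002  0.001 -1.   ] j [-0.19  0.71  0.69  1.87 -0.62  0.8  -0.66] F [-0.5 -0.  -0.5] w 0.0552
shift cm [-0.07  0.14 -0.02] turn 0.02
```

View pics/c5.png

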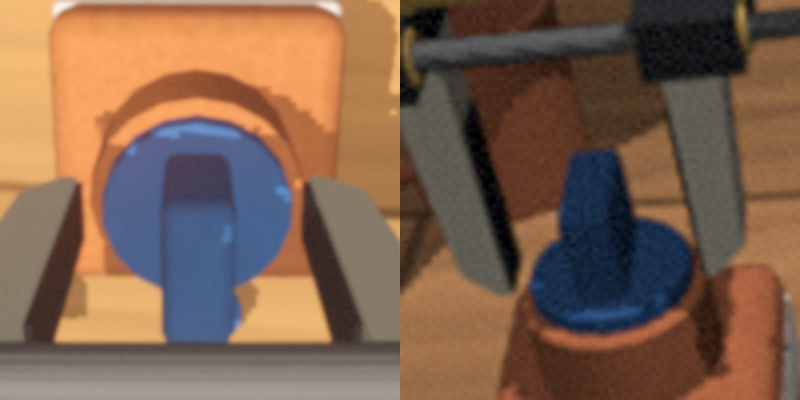

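```bash
python3 -c "
from h import *
f=load('scene5')
for z in (.131,.135,.139,.143): print(z,[((proj(f,[[.6186+.0075,-.2066+s*.0276,z]])[0]-(110,190))*4).round(0).tolist() for s in(-1,1)])
for z in (.136,): print('flange front',((proj(f,[[.6176+.025,-.207,z],[.6176,-.207-.025,z],[.6176,-.207+.025,z]])-(110,190))*4).round(0).tolist())
"
```

```text
0.131 [[119.0, 302.0], [301.0, 293.0]]
0.135 [[116.0, 293.0], [298.0, 283.0]]
0.139 [[113.0, 283.0], [296.0, 273.0]]
0.143 [[110.0, 273.0], [294.0, 263.0]]
flange front [[196.0, 322.0], [128.0, 271.0], [292.0, 263.0]]
```

The fingertips sit at about flange level, z ≈ 0.137. The handle is about 1.4 mm to the right of the finger midline. I'll raise 3 mm, centre and close.

Call:
arm_command([
  [0,0.1,-0.3,0,0.6],
  [0,0.15,-0.3,0,0.4],
  [0,0.15,-0.3,0,0.2],
  [0,0.15,-0.3,0,0],
  [0,0.15,-0.3,0,0],
  [0,0.15,-0.3,0,0],
  [0,0.15,-0.3,0,0],
  [0,0.15,-0.3,0,0],
  [0,0.15,-0.3,0,0],
  [0,0.15,-0.3,0,0],
], newtons=55)

```text
time: 6.28
position: [0.6195, -0.2077, 0.1118]
ee_rot: [-0.001, 0.999, 0.038, -0.0]
force: [-1.4, 4.1, 3.7]
grip_width: 0.0155
```

```bash
python3 -c "
from h import *
goto(.618,-.208,.11,-85.7);print(robot.get_obs()['wrist_torque'])"
```

```text
t 6.28 pos [ 0.6195 -0.2077  0.1118] yaw_y -85.66 tilt [-0.     0.001 -1.   ] j [-0.19  0.7   0.7   1.87 -0.61  0.8  -0.66] F [-1.4  4.1  3.7] w 0.0155
shift cm [-0.15  0.02  0.18] turn 0.04
[ 0.86176586  0.36699922 -0.03236362]
```

Gripped at 15.5 mm on the 16 mm handle. Now I'll twist back and forth while easing up.

Call:
arm_command([
  [0,0,0,5,0],
  [0,0,-0.05,10,0],
  [0,0,-0.1,15,0],
  [0,0,-0.15,20,0],
  [0,0,-0.2,25,0],
  [0,0,-0.2,20,0],
  [0,0,-0.25,15,0],
  [0,0,-0.3,10,0],
  [0,0,-0.35,5,0],
  [0,0,-0.4,0,0],
])

```text
time: 7.12
position: [0.6187, -0.2079, 0.1142]
ee_rot: [-0.0, 0.999, 0.04, -0.001]
force: [0.8, 2.1, -10.7]
grip_width: 0.0155
```

```bash
python3 -c "
from h import *
goto(.6195,-.2077,.1118,-85.7);print(robot.get_obs()['wrist_torque'])"
```

```text
t 7.12 pos [ 0.6187 -0.2079  0.1142] yaw_y -85.45 tilt [-0.002  0.    -1.   ] j [-0.19  0.7   0.7   1.86 -0.61  0.81 -0.66] F [  0.8   2.1 -10.7] w 0.0155
shift cm [ 0.08 -0.01  0.24] turn 0.25
[ 0.1918095  -0.08438616 -0.15598116]
```

Call:
arm_command([
  [0,0,0,-5,0],
  [0,0,0,-10,0],
  [0,0,0,-15,0],
  [0,0,-0.03,-20,0],
  [0,0,-0.06,-25,0],
  [0,0,-0.06,-20,0],
  [0,0,-0.1,-15,0],
  [0,0,-0.14,-10,0],
  [0,0,-0.18,-5,0],
  [0,0,-0.22,0,0],
])

```text
time: 7.95
position: [0.619, -0.2081, 0.1169]
ee_rot: [-0.0, 0.999, 0.036, -0.001]
force: [0.4, 0.2, -8.6]
grip_width: 0.0158
```

```bash
python3 -c "
from h import *
goto(.6195,-.2077,.1118,-85.7);print(robot.get_obs()['wrist_torque'])
b=grab('scene','scene6.png');c=cv2.imread('pics/scene1.png')
f=lambda i:cv2.resize(i[220:360,120:240],(400,467),interpolation=cv2.INTER_CUBIC)
cv2.imwrite('pics/c6.png',np.hstack([f(c),f(b['image'][:,:,::-1])]))"
```

```text
t 7.95 pos [ 0.619  -0.2081  0.1169] yaw_y -85.89 tilt [-0.002  0.    -1.   ] j [-0.2   0.7   0.71  1.86 -0.61  0.81 -0.67] F [ 0.4  0.2 -8.6] w 0.0158
shift cm [ 0.05 -0.04  0.51] turn -0.19
[-0.00972108 -0.08091798  0.20446055]
```

View pics/c6.png

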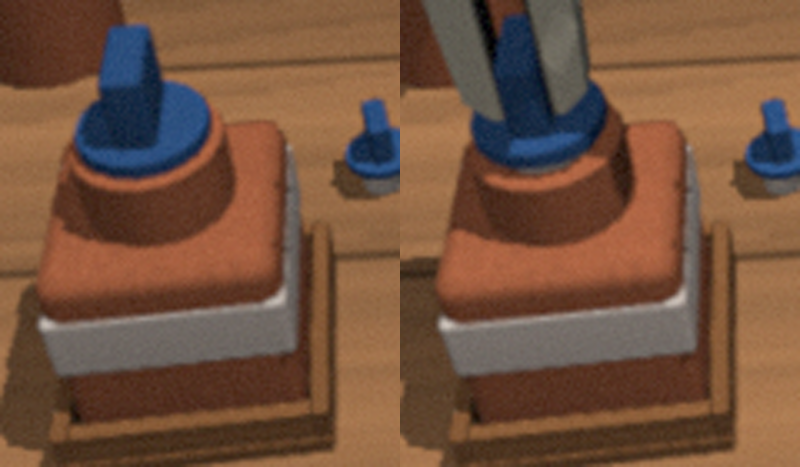

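The jar is unmoved in its tray. The stopper has risen about 5 mm, with white plug showing under the flange. Continuing.

Call:
arm_command([
  [0,0,0,5,0],
  [0,0,-0.05,10,0],
  [0,0,-0.1,15,0],
  [0,0,-0.15,20,0],
  [0,0,-0.2,25,0],
  [0,0,-0.2,20,0],
  [0,0,-0.25,15,0],
  [0,0,-0.3,10,0],
  [0,0,-0.35,5,0],
  [0,0,-0.4,0,0],
])

```text
time: 8.83
position: [0.6187, -0.2079, 0.1206]
ee_rot: [-0.0, 0.999, 0.041, -0.001]
force: [0.9, 0.8, -10.3]
grip_width: 0.0159
```

Call:
arm_command([
  [0,0,0,-5,0],
  [0,0,-0.05,-10,0],
  [0,0,-0.1,-15,0],
  [0,0,-0.15,-20,0],
  [0,0,-0.2,-25,0],
  [0,0,-0.2,-20,0],
  [0,0,-0.25,-15,0],
  [0,0,-0.3,-10,0],
  [0,0,-0.35,-5,0],
  [0,0,-0.4,0,0],
])

```text
time: 9.67
position: [0.619, -0.2083, 0.125]
ee_rot: [0.0, 0.999, 0.037, -0.001]
force: [0.5, 1.1, -9.0]
grip_width: 0.0156
```

```bash
python3 -c "
from h import *
goto(.6195,-.2077,.1118,-85.7);print(robot.get_obs()['wrist_torque'])"
```

```text
t 9.67 pos [ 0.619  -0.2083  0.125 ] yaw_y -85.78 tilt [-0.001 -0.    -1.   ] j [-0.2   0.69  0.72  1.86 -0.6   0.83 -0.67] F [ 0.5  1.1 -9. ] w 0.0156
shift cm [ 0.06 -0.06  1.32] turn -0.08
[-0.14286829  0.00669076  0.19673183]
```

Call:
arm_command([
  [0,0,0,5,0],
  [0,0,-0.05,10,0],
  [0,0,-0.1,15,0],
  [0,0,-0.15,20,0],
  [0,0,-0.2,25,0],
  [0,0,-0.2,20,0],
  [0,0,-0.25,15,0],
  [0,0,-0.3,10,0],
  [0,0,-0.35,5,0],
  [0,0,-0.4,0,0],
])

```text
time: 10.5
position: [0.6194, -0.2081, 0.1296]
ee_rot: [-0.0, 0.999, 0.041, -0.0]
force: [-0.4, 1.2, -0.5]
grip_width: 0.0155
```

```bash
python3 -c "
from h import *
goto(.6195,-.2077,.1118,-85.7);print(robot.get_obs()['wrist_torque'])"
```

```text
t 10.5 pos [ 0.6194 -0.2081  0.1296] yaw_y -85.3 tilt [-0.001  0.    -1.   ] j [-0.2   0.68  0.72  1.85 -0.59  0.83 -0.67] F [-0.4  1.2 -0.5] w 0.0155
shift cm [ 0.02 -0.04  1.78] turn 0.4
[0.41560364 0.2498902  0.03138707]
```

The seal has let go (force about 0). Lifting straight out.

Call:
arm_command([
  [0,0,-0.3,0,0],
  [0,0,-0.7,0,0],
  [0,0,-1.2,0,0],
  [0,0,-2,0,0],
  [0,0,-3.2,0,0],
  [0,0,-4.6,0,0],
  [0,0,-6.2,0,0],
  [0,0,-7.8,0,0],
  [0,0,-9,0,0],
  [0,0,-9.5,0,0],
])

```text
time: 11.33
position: [0.6203, -0.2091, 0.2278]
ee_rot: [0.001, 0.999, 0.038, 0.002]
force: [0.4, -1.1, -1.5]
grip_width: 0.0156
```

```bash
python3 -c "
from h import *
goto(.442,.1015,.225)"
```

```text
t 11.33 pos [ 0.6203 -0.2091  0.2278] yaw_y -85.7 tilt [ 0.003 -0.001 -1.   ] j [-0.26  0.58  0.81  1.76 -0.49  1.01 -0.76] F [ 0.4 -1.1 -1.5] w 0.0156
shift cm [-15.45 -32.31   0.19] turn None
```

Call:
arm_command([
  [-0.5,-1,0,0,0],
  [-1.5,-3.2,0,0,0],
  [-3,-6.4,0,0,0],
  [-4.7,-9.8,0,0,0],
  [-6.4,-13.4,0,0,0],
  [-8.1,-17,0,0,0],
  [-9.8,-20.6,0,0,0],
  [-11.5,-24.2,0,0,0],
  [-13,-27.3,0,0,0],
  [-14,-29.4,0,0,0],
])

```text
time: 12.17
position: [0.4544, 0.0773, 0.224]
ee_rot: [-0.001, 0.999, 0.039, -0.001]
force: [-0.0, -0.3, -1.0]
grip_width: 0.0155
```

```bash
python3 -c "
from h import *
goto(.442,.1005,.05)"
```

```text
t 12.17 pos [0.4544 0.0773 0.224 ] yaw_y -85.53 tilt [-0.003  0.001 -1.   ] j [-1.01  0.34  0.97  2.17 -0.39  0.81 -1.29] F [-0.  -0.3 -1. ] w 0.0155
shift cm [-1.01 -2.39 17.41] turn None
```

Call:
arm_command([
  [-0.4,-1,1,0,0],
  [-0.8,-1.9,3,0,0],
  [-1,-2.4,5.5,0,0],
  [-1,-2.4,8,0,0],
  [-1,-2.4,10.5,0,0],
  [-1,-2.4,13,0,0],
  [-1,-2.4,15,0,0],
  [-1,-2.4,16.5,0,0],
  [-1,-2.4,17.5,0,0],
  [-1,-2.4,18,0,0],
])

```text
time: 13.0
position: [0.4449, 0.0962, 0.0431]
ee_rot: [0.001, 0.999, 0.037, -0.001]
force: [0.0, 0.7, -0.9]
grip_width: 0.0158
```

```bash
python3 -c "
from h import *
goto(.442,.1005,.014)
a=grab('wrist','wrist7.png');b=grab('scene','scene7.png')
A=cv2.resize(a['image'][150:400,200:450,::-1],(400,400));B=cv2.resize(b['image'][170:290,310:430,::-1],(400,400),interpolation=cv2.INTER_CUBIC)
cv2.imwrite('pics/c7.png',np.hstack([A,B]))
print('exp foot px in scene crop',[((proj(b,[[.442,.1005,z]])[0]-(310,170))*400/120).round(0).tolist() for z in(.008,.038,.068)])"
```

```text
t 13.0 pos [0.4449 0.0962 0.0431] yaw_y -85.75 tilt [-0.003 -0.002 -1.   ] j [-0.68  0.6   0.51  2.35 -0.84  0.38 -0.94] F [ 0.   0.7 -0.9] w 0.0158
shift cm [-0.25 -0.46  2.91] turn None
exp foot px in scene crop [[223.0, 224.0], [227.0, 177.0], [232.0, 129.0]]
```

View pics/c7.png

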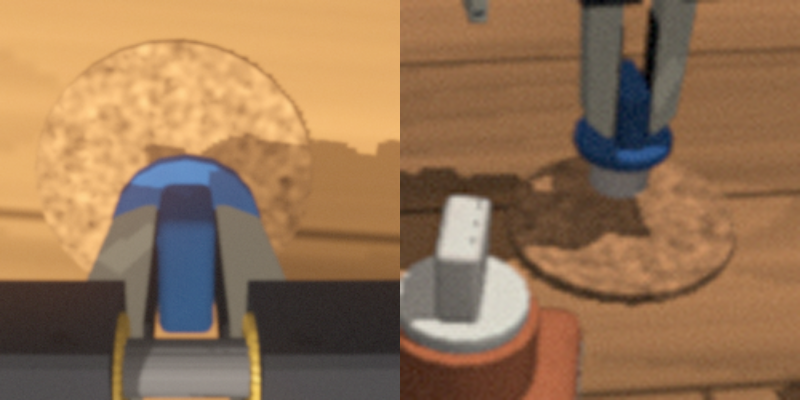

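The stopper is held upright above the mat, at about (221,190) in the scene crop and near the mat centre. Its foot is about 29 mm above the mat. I'll lower slowly.

Call:
arm_command([
  [0,-0.1,0.5,0,0],
  [0,-0.2,1,0,0],
  [0,-0.2,1.5,0,0],
  [0,-0.2,1.9,0,0],
  [0,-0.2,2.2,0,0],
  [0,-0.2,2.4,0,0],
  [0,-0.2,2.5,0,0],
  [0,-0.2,2.6,0,0],
  [0,-0.2,2.6,0,0],
  [0,-0.2,2.6,0,0],
])

```text
time: 13.93
position: [0.4459, 0.0993, 0.019]
ee_rot: [0.0, 0.999, 0.038, 0.0]
force: [-0.5, 0.4, -1.1]
grip_width: 0.016
```

```bash
python3 -c "
from h import *
goto(.442,.1005,.014)"
```

```text
t 13.93 pos [0.4459 0.0993 0.019 ] yaw_y -85.68 tilt [ 0.  0. -1.] j [-0.62  0.63  0.41  2.36 -0.91  0.31 -0.89] F [-0.5  0.4 -1.1] w 0.016
shift cm [-0.38 -0.15  0.5 ] turn None
```

Not yet in contact. I'll lower in 1 mm steps.

Call:
arm_command([
  [0,0,0.1,0,0],
  [0,0,0.1,0,0],
  [0,0,0.2,0,0],
  [0,0,0.2,0,0],
  [0,0,0.3,0,0],
  [0,0,0.3,0,0],
  [0,0,0.4,0,0],
  [0,0,0.4,0,0],
  [0,0,0.4,0,0],
  [0,0,0.4,0,0],
])

```text
time: 14.77
position: [0.4458, 0.0993, 0.0149]
ee_rot: [0.0, 0.999, 0.038, -0.0]
force: [-0.1, 1.0, -1.5]
grip_width: 0.0157
```

```bash
python3 -c "
from h import *
goto(.442,.1005,.014)"
```

```text
t 14.77 pos [0.4458 0.0993 0.0149] yaw_y -85.68 tilt [-0. -0. -1.] j [-0.61  0.64  0.4   2.36 -0.92  0.29 -0.89] F [-0.1  1.  -1.5] w 0.0157
shift cm [-0.37 -0.15  0.09] turn None
```

Call:
arm_command([
  [0,0,0.1,0,0],
  [0,0,0.1,0,0],
  [0,0,0.1,0,0],
  [0,0,0.15,0,0],
  [0,0,0.15,0,0],
  [0,0,0.2,0,0],
  [0,0,0.2,0,0],
  [0,0,0.2,0,0],
  [0,0,0.2,0,0],
  [0,0,0.2,0,0],
])

```text
time: 15.6
position: [0.446, 0.0993, 0.0137]
ee_rot: [-0.0, 0.999, 0.037, 0.0]
force: [-2.4, -0.1, 13.6]
grip_width: 0.0156
```

```bash
python3 -c "
from h import *
goto(.442,.1005,.014)"
```

```text
t 15.6 pos [0.446  0.0993 0.0137] yaw_y -85.7 tilt [ 0.001  0.001 -1.   ] j [-0.61  0.64  0.39  2.36 -0.92  0.29 -0.88] F [-2.4 -0.1 13.6] w 0.0156
shift cm [-0.39 -0.15 -0.03] turn None
```

Contact, exactly at the predicted height. I'll ease off 1 mm and open.

Call:
arm_command([
  [0,0,-0.1,0,0],
  [0,0,-0.1,0,0],
  [0,0,-0.1,0,0.25],
  [0,0,-0.1,0,0.3],
  [0,0,-0.1,0,0.4],
  [0,0,-0.1,0,0.5],
  [0,0,-0.1,0,0.6],
  [0,0,-0.1,0,0.7],
  [0,0,-0.1,0,0.7],
  [0,0,-0.1,0,0.7],
])

```text
time: 16.43
position: [0.4459, 0.0993, 0.0139]
ee_rot: [0.0, 0.999, 0.038, -0.0]
force: [0.0, 0.2, -0.2]
grip_width: 0.0624
```

Call:
arm_command([
  [0,0,-0.5,0,0.7],
  [0,0,-1.5,0,0.7],
  [0,0,-3,0,0.7],
  [0,0,-5,0,0.7],
  [0,0,-7.5,0,0.7],
  [0,0,-10,0,0.7],
  [0,0,-12.5,0,0.7],
  [0,0,-14,0,0.7],
  [0,0,-15,0,0.7],
  [0,0,-15,0,0.7],
])

```text
time: 17.27
position: [0.4465, 0.0997, 0.1655]
ee_rot: [-0.001, 0.999, 0.038, 0.001]
force: [0.3, 0.3, -0.4]
grip_width: 0.065
```

```bash
python3 -c "
from h import *
goto(.442,.1005,.014)
b=grab('scene','scene8.png')
cv2.imwrite('pics/c8.png',cv2.resize(b['image'][130:370,100:580,::-1],(800,400),interpolation=cv2.INTER_CUBIC))
a=cv2.imread('pics/scene1.png')[:,:,::-1].astype(int)
d=np.abs(a-b['image']).max(2)
for n,(x0,x1,y0,y1) in dict(white=(285,370,255,360),yellow=(445,545,230,330),jar=(135,222,290,355)).items(): print(n,np.percentile(d[y0:y1,x0:x1],[50,90,99]))"
```

```text
t 17.27 pos [0.4465 0.0997 0.1655] yaw_y -85.66 tilt [ 0.002  0.001 -1.   ] j [-0.96  0.43  0.87  2.25 -0.53  0.67 -1.21] F [ 0.3  0.3 -0.4] w 0.065
shift cm [-0.48 -0.1  15.15] turn None
white [ 5.  9. 13.]
yellow [ 5.  9. 14.]
jar [ 5.  9. 13.]
```

View pics/c8.png

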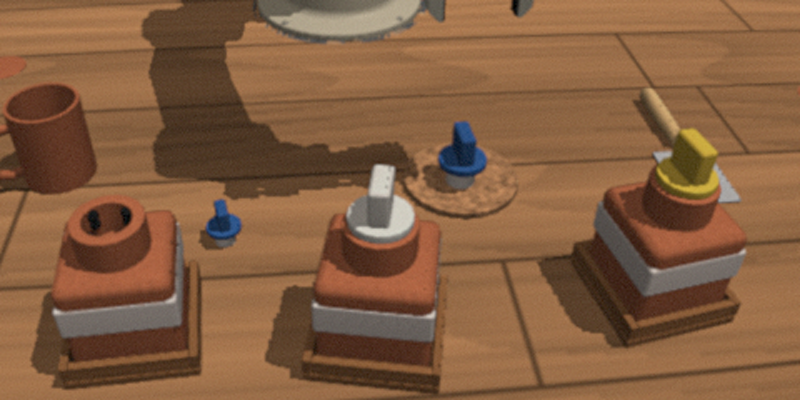

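The stopper stands upright on the mat at crop (462,160). The open jar sits in its tray, and the white and yellow jars are unchanged, with image differences at noise level. The gripper is clear, so I'm handing in.

```bash
python3 -c "
from h import *
print(robot.sign_off())"
```

```text
the job is handed in; nothing more can be done
None
```

The blue stopper is out of its jar and standing upright on the cork mat, about 1 cm from the mat's centre, with the gripper open and well clear. The arm clock read about 17.3 s at hand-in.

- **Extraction:** I worked the stopper loose with ±25° twists, easing it up about 4 mm per cycle. The pull stayed near 10 N until the seal let go at about 17 mm of rise.
- **Missed first grip:** The first close missed, with the fingers shutting to 2 mm above the handle. The real fingertips end about 30 mm short of the reported TCP, as two cameras showed. I re-gripped 3 cm lower, and that hold was good at 15.5 mm on the 16 mm handle.
- **Placing:** I eased the stopper down until it met the mat with 13.6 N, at the height I had predicted. I then backed off 1 mm before opening.
- **Last checks:** The final scene picture shows the terracotta jar seated in its tray. The white and yellow jars show only image noise compared with the first picture.
- **Disagreement:** The two camera readings of the mat centre differed by about 7 mm in x, which is small next to its 60 mm radius.

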